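# Set the length stop on the batten rail

## Task

The length stop on the batten rail has to be set for the next slats of the insect hotels. Loosen its clamp lever by swinging it well open, slide the stop along the rail until its pointer is in line with the pointed steel marker tab (not the round one), then swing the lever fully back to tighten it and let go.

Things in the scene. Friction and masses are not known exactly. Their poses are not given: they have to be found in the camera images.
- stop_block (a point): Upright wooden block (36 mm in x, across the rail; 30 mm in y, along it) fixed on the sliding stop's dark plate (top 46 mm above table). Point: on its centre line, 88 mm above table, 18 mm under its top. y runs along the rail, the only motion (5 N friction when loose), z up. Steel pointer sticks out to +x at y = 0; lever's vertical pivot at y = +65 mm. A like block stands loose elsewhere.
- clamp (a joint): Angle of the clamp lever about its vertical pivot, rad: 0 = tight (arm along +y of the stop), growing anticlockwise seen from above as it swings towards the robot, end stop at 1.2 = wide open. The stop is held below about 0.4, free above 0.6. The lever stays where it is left; turning it takes 2 to 4 N at the handle.
- lever_handle (a point): Centre of the upright round black handle at the end of the clamp lever: 18 mm diameter, 50 mm tall, top 25 mm above this point (121 mm above the table), 85 mm from the lever's pivot. The flat arm under it is 14 mm wide, its top 71 mm above the table. The y axis points from pivot to handle.
- mark_tip (a point): Tip of the pointed steel tab, a flat plate 4 mm thick, 36 mm wide, 54 mm long, fixed to the board beside the rail on the side away from the robot, tip towards the rail. It lies to one side of the stop's start, a round tab (42 mm disc, not wanted) to the other, either way round. The stop is on the mark when this tip is at y = 0 in stop_block's axes.

How it is judged:
On the way, in this order (a step that is already met when the one before it is completed fails the run):
1. the clamp lever is swung open (more than 0.7 rad) (value of joint clamp above 0.7 rad), for 0.1 s.
2. with the lever open, the stop is in line with the pointed tab within 15 mm (value of joint clamp above 0.5 rad and y of mark_tip in the frame of stop_block between -0.015 and 0.015 m), for 0.2 s.
At the end, for the whole second after the job is handed in: The stop's pointer is in line with the tip of the pointed tab within 15 mm along the rail, and the clamp lever is back to tight (below 0.17 rad, about 10 degrees) (value of joint clamp below 0.17 rad and y of mark_tip in the frame of stop_block between -0.015 and 0.015 m); the robot touches nothing.
It also fails if it takes over 64 s, if anything falls off the work surface, if the arm or the gripper's body presses on something with over 40 N, if the wrist force passes 120 N, or if a joint passes its speed limit or range.

## Robot

A 7-joint arm with a two-finger parallel gripper is mounted at the origin on the work surface. World frame = base frame: x ahead of the robot, y to its left, z up, the work surface at z = 0. Lengths are in m, angles in rad, forces in N, time in s.
With the tool pointing down it reaches from about 0.4 to 0.85 m from the base axis. Payload 4.5 kg.
Tool frame: the origin (TCP) lies midway between the tips of the shut fingers; the grasp point (between the pads) lies 19 mm behind it; z points along the fingers, y is the line along which they close (so a half turn about z gives the same grasp; the last joint's range is limited). The gripper opens to 88 mm and grips with 3 to 60 N. Pads are 18 mm wide; open, the fingers measure 123 mm over their backs; the gripper's body (75 mm by 187 mm) begins 45 mm behind the grasp point.
Start: joints at [1.357, 0.689, -0.195, 1.565, 0.157, 0.902, -0.215], TCP at [0.153, -0.606, 0.239] pointing down, gripper open.
Joint ranges: [-3.01, 3.01], [-0.46, 2.08], [-1.47, 1.51], [0.13, 2.56], [-1, 4.14], [0.04, 2.09], [-2.66, 2.66]. Speed limits (rad/s): [2.57, 2.57, 3.14, 3.14, 3.14, 3.14, 3.14].

## Interface

Orientations are given as a unit quaternion [w, x, y, z].
In Python, from plant import robot gives the robot as it stands.
- The arm moves only by the tool drive_tool, never from a script. Its argument "motion" is a list of rows, each a list of 4 numbers: the shift along the world's x, y, z in mm, then the turn about the world's z in degrees. In form: [[dx, dy, dz, spin], ...]. A call has 1 to 10 rows; each row shifts and turns the commanded pose from where the row before left it; what a row does not reach is not made up. A row lasts 1/10 s, in which the tool goes at most 50 mm and 8.59 degrees, less where a joint would pass 70% of its speed; a pose out of reach is approached as far as the arm can. A call with a gripper value outside its range is refused whole. "hand" is the opening, from -1 (shut) to 1 (fully open), set as the call begins (left out, the last holds). The fingers move at their own pace and stop on an object; the grip force is fixed at half the most. Time passes only in rows, so rows that do not move let the fingers close. It gives the time, the measured TCP pose, the force and the opening at its end, in the units of the state.
- robot.get_state(): the state, without advancing time (a new reading comes with each control period).
- robot.get_image(name): name is "scene" or "top"; returns a dict with "pixels" (480x640x3 uint8, red, green, blue), "intrinsics" (3x3 intrinsics, pixels), "extrinsics" (4x4, takes a point from world to camera coordinates). Camera axes: x right, y up, looking along -z (the intrinsics and any distortion apply to the point x, -y, -z); pixel columns grow to the right and rows downward; lengths in m; the calibration is good to about 2 mm. A picture is of the moment at which its call begins. There is no depth.
- robot.sign_off(): hands the job in, once; it reports no verdict.
Trained networks look in a picture, given as the dict that the camera call returned (one of the last four; its "shot" number tells which), for a name from the list of things; names that differ only in an ending like _2 or _b are one class to them, and where a whole thing is asked for, a point or a joint stands for the part that bears it (a point fixed in the world has none). Each returns a list of dicts, best first, with "p" (0 to 1); they miss things now and then, are a little off and sometimes report something else, mostly with a low value. They report only what shows in the picture. A call takes as long as a camera call.
- robot.find_in(picture, label): "position" ([row, column] in pixels, amid what is visible of it).
- robot.silhouettes(picture, label): "pixels" (480x640 bool, what is visible of it) and "position" ([row, column] in pixels, amid what is visible of it).
- robot.tip_of(picture, label): "position" ([row, column] in pixels: a listed point, or the origin of a listed thing).
The state is a dict: "t": time; "qpos": joint angles; "qvel": joint speeds; "joint_efforts": joint torques, N m; "tcp_pos": TCP position; "eef_rot": TCP orientation; "force": force on the tool from outside, world axes, zero at the start; "wrist_torque": the same for the moment, N m; "finger_gap": finger opening in m.
Only numpy, scipy, OpenCV 4.12 (cv2) and the standard library are available. Lean on these libraries where they do the work, as an engineer would, in place of code of your own. Each camera call takes 0.05 s, during which the arm holds its last target. There are 200 camera calls.

## Working session

There is one attempt and no reset: what is moved stays moved. The work goes in short steps, Python scripts to look and compute and a tool call to move; the robot and the scene stay as the last step left them, time stands still between calls to the robot, and variables do not carry over. Pictures are saved under pics/ and viewed, on a budget of 10 in all, crops included, one or two more only if the job needs it, and the job is handed in when it is done.

Besides the shell and the picture viewer there is one more tool, called after "Call:" by a JSON object that holds its "fn" and its "kwargs". drive_tool: Moves the arm, as the interface text tells. Its arguments: {"type":"object","properties":{"motion":{"type":"array","items":{"type":"array","items":{"type":"number"}}},"hand":{"type":"number"}},"required":["motion"]}

```bash
mkdir -p pics
cat > h.py <<'E'
import numpy as np, cv2
from plant import robot
def ray(im,rc):
    K=np.array(im["intrinsics"]);T=np.array(im["extrinsics"]);R=T[:3,:3];o=-R.T@T[:3,3]
    p=np.linalg.solve(K,[rc[1],rc[0],1]);return o,R.T@np.array([p[0],-p[1],-p[2]])
def at(im,rc,z):
    o,d=ray(im,rc);return o+d*(z-o[2])/d[2]
def tri(a,ra,b,rb):
    o,d=ray(a,ra);p,e=ray(b,rb)
    s=np.linalg.lstsq(np.c_[d,-e],p-o,rcond=None)[0];x,y=o+d*s[0],p+e*s[1]
    return (x+y)/2,np.linalg.norm(x-y)
def save(im,n): cv2.imwrite("pics/"+n,im["pixels"][:,:,::-1])
E
python3 - <<'E'
from h import *
np.set_printoptions(precision=4,suppress=True)
Z=dict(stop_block=.088,lever_handle=.096,mark_tip=.03)
s=robot.get_state();print(s["t"],s["tcp_pos"],s["eef_rot"],s["finger_gap"])
for c in("scene","top"):
    im=robot.get_image(c);save(im,c+"1.png");print(c,[k for k in im])
    for l in Z:
        for r in robot.tip_of(im,l)[:3]: print(l,round(r["p"],2),np.array(r["position"]),at(im,r["position"],Z[l]))
    for r in robot.find_in(im,"clamp")[:3]: print("clamp",r["p"],r["position"])
E
```

```text
0.0 [ 0.1531 -0.6053  0.2379] [-0.0009  0.9923  0.1236 -0.0002] 0.08799022116389932
scene ['pixels', 'intrinsics', 'extrinsics', 'shot']
stop_block 0.97 [243.3 281.8] [ 0.5703 -0.073   0.088 ]
lever_handle 0.97 [233.1 376. ] [0.557  0.0747 0.096 ]
mark_tip 0.58 [316.1 212.7] [ 0.6668 -0.1752  0.03  ]
clamp 0.65 [246.1, 355.2]
top ['pixels', 'intrinsics', 'extrinsics', 'shot']
stop_block 0.95 [248.7 367.3] [ 0.5765 -0.0725  0.088 ]
lever_handle 0.72 [261.4 261.6] [0.5602 0.0758 0.096 ]
mark_tip 0.8 [197.3 430.7] [ 0.6559 -0.1784  0.03  ]
clamp 0.68 [259.6, 291.3]
```

View pics/scene1.png

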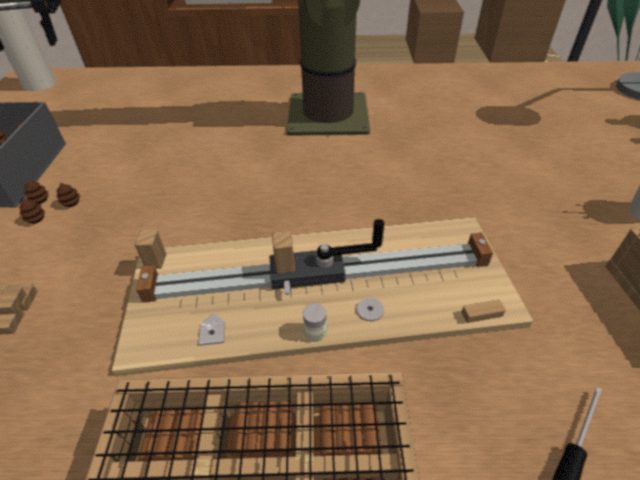

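View pics/top1.png

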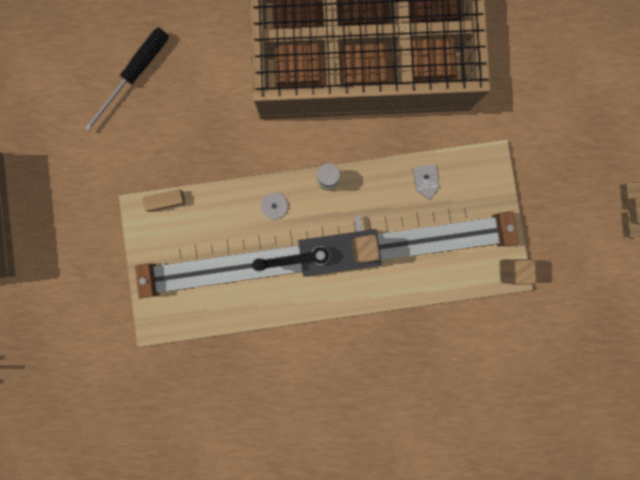

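Both views show the same layout. The pointed tab lies on the -y side (top view, tip about [197,431]) and the round tab on the +y side. The lever is tight along the rail, with its handle at about [262,261] in the top view. The loose decoy block is at the rail's right end. Next I'll triangulate.

```bash
cat >> h.py <<'E'
def look(labels=("stop_block","lever_handle","mark_tip")):
    a=robot.get_image("scene");b=robot.get_image("top");o={}
    for l in labels:
        p=robot.tip_of(a,l);q=robot.tip_of(b,l)
        if p and q:
            o[l],e=tri(a,p[0]["position"],b,q[0]["position"]);print(l,round(p[0]["p"],2),round(q[0]["p"],2),o[l].round(4),"gap",round(e,4))
    return a,b,o
E
python3 - <<'E'
from h import *
a,b,o=look()
# rail end screws, seen in both (scene / top)
e1,g1=tri(a,(268,147),b,(228,511)); e2,g2=tri(a,(241,482),b,(281,143)); print(e1,g1,e2,g2)
A=at(b,(228,511),.05);B=at(b,(281,143),.05);u=(B-A)[:2];u/=np.linalg.norm(u)
print("u",u,np.degrees(np.arctan2(-u[0],u[1])))
print("dy mark",(o["mark_tip"]-o["stop_block"])[:2]@u, "handle",(o["lever_handle"]-o["stop_block"])[:2]@u)
print(robot.get_state()["tcp_pos"])
E
```

```text
stop_block 0.92 0.93 [ 0.5773 -0.0697  0.0938] gap 0.0024
mark_tip 0.96 0.74 [ 0.6572 -0.1767  0.0225] gap 0.0029
[ 0.60451615 -0.28224961  0.07018342] 0.002429195431365465 [0.53286158 0.25649022 0.05323896] 0.00011031071539803144
u [-0.13202317  0.99124663] 7.5865193856844915Traceback (most recent call last):
  File "<stdin>", line 7, in <module>
KeyError: 'lever_handle'
```

Call:
{"fn": "drive_tool", "kwargs": {"motion": [[25, 45, 0, 8], [25, 45, 0, 8], [25, 45, 0, 8], [25, 45, 0, 8], [25, 45, 0, 8], [25, 45, 0, 8], [25, 45, 0, 8], [25, 45, 0, 8], [25, 45, 0, 8], [25, 45, 0, 8]], "hand": 1}}

```text
t: 1.9
tcp_pos: [0.397, -0.1672, 0.2391]
eef_rot: [0.001, 0.679, 0.734, 0.0]
force: [1.7, 0.2, -0.4]
finger_gap: 0.0874
```

Call:
{"fn": "drive_tool", "kwargs": {"motion": [[32, 48, 0, 3], [32, 48, 0, 0], [32, 48, 0, 0], [32, 48, 0, 0], [32, 50, 0, 0], [0, 0, -25, 0], [0, 0, -25, 0], [0, 0, -20, 0], [0, 0, 0, 0], [0, 0, 0, 0]], "hand": 1}}

```text
t: 2.9
tcp_pos: [0.5342, 0.0397, 0.169]
eef_rot: [0.0, 0.661, 0.75, 0.0]
force: [0.4, -0.3, 0.1]
finger_gap: 0.0883
```

Run:
```python
from h import *
a=robot.get_image("scene");save(a,"s2.png")
for r in robot.tip_of(a,"lever_handle")[:2]: print(r["p"],r["position"],at(a,r["position"],.096))
print(robot.get_state()["tcp_pos"])
```

```text
0.64 [232.6, 377.2] [0.55584895 0.07668735 0.096     ]
[0.53487542 0.03983076 0.16990284]
```

View pics/s2.png

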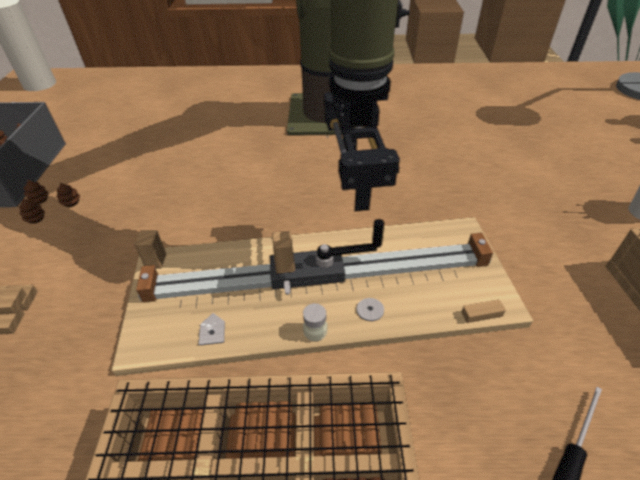

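The gripper is short of the handle, which shows at [232,377] in the scene view. I'll correct sideways and then descend.

Call:
{"fn": "drive_tool", "kwargs": {"motion": [[12, 18, 0, 1], [11, 18, 0, 0], [0, 0, 0, 0], [0, 0, 0, 0]]}}

```text
t: 3.4
tcp_pos: [0.5571, 0.0753, 0.1695]
eef_rot: [0.0, 0.655, 0.756, 0.0]
force: [-0.5, -0.6, -0.5]
finger_gap: 0.0879
```

Call:
{"fn": "drive_tool", "kwargs": {"motion": [[0, 0, -20, 0], [0, 0, -20, 0], [0, 0, -20, 0], [0, 0, -15, 0], [0, 0, -11, 0], [0, 0, 0, 0], [0, 0, 0, 0]]}}

```text
t: 4.1
tcp_pos: [0.5571, 0.0752, 0.0832]
eef_rot: [0.0, 0.655, 0.756, -0.0]
force: [0.3, 0.2, 0.2]
finger_gap: 0.0881
```

Call:
{"fn": "drive_tool", "kwargs": {"motion": [[0, 0, 0, 0], [0, 0, 0, 0], [0, 0, 0, 0], [0, 0, 0, 0], [0, 0, 0, 0], [0, 0, 0, 0], [0, 0, 0, 0], [0, 0, 0, 0]], "hand": -1}}

```text
t: 4.9
tcp_pos: [0.557, 0.0757, 0.0827]
eef_rot: [-0.0, 0.655, 0.756, 0.0]
force: [-0.3, 0.0, 0.6]
finger_gap: 0.0262
```

Call:
{"fn": "drive_tool", "kwargs": {"motion": [[0, 0, 0, 0], [0, 0, 0, 0], [0, 0, 0, 0], [0, 0, 0, 0]]}}

```text
t: 5.3
tcp_pos: [0.5569, 0.0757, 0.0827]
eef_rot: [-0.0, 0.655, 0.756, -0.0]
force: [0.2, -0.5, -0.1]
finger_gap: 0.0167
```

Run:
```python
import numpy as np
psi=np.radians(7.2);h=np.array([.5565,.0755]);p=h-.085*np.array([-np.sin(psi),np.cos(psi)]);print(p)
k=np.array([p+.085*np.array([-np.sin(psi+t),np.cos(psi+t)]) for t in np.linspace(0,1.2,11)])
print((np.diff(k,axis=0)*1e3).round(1),(k[-1]-k[0])*1e3)
```

```text
[ 0.56715332 -0.00882975]
[[-10.   -1.9]
 [ -9.7  -3.1]
 [ -9.3  -4.2]
 [ -8.7  -5.3]
 [ -8.   -6.3]
 [ -7.2  -7.2]
 [ -6.3  -8. ]
 [ -5.3  -8.7]
 [ -4.2  -9.3]
 [ -3.1  -9.7]] [-71.80561277 -63.70152607]
```

Gap 17 mm, so the handle is held. I'll swing it open along the arc, half first.

Call:
{"fn": "drive_tool", "kwargs": {"motion": [[-10, -2, 0, 7], [-10, -3, 0, 7], [-9, -4, 0, 7], [-9, -5, 0, 7], [-8, -6, 0, 7], [0, 0, 0, 0]]}}

```text
t: 5.9
tcp_pos: [0.5109, 0.0537, 0.0827]
eef_rot: [0.0, 0.398, 0.918, -0.001]
force: [1.2, -2.5, -1.6]
finger_gap: 0.0173
```

Call:
{"fn": "drive_tool", "kwargs": {"motion": [[-7, -7, 0, 7], [-6, -8, 0, 7], [-5, -9, 0, 7], [-4, -9, 0, 6], [0, 0, 0, 0], [0, 0, 0, 0]]}}

```text
t: 6.5
tcp_pos: [0.49, 0.0223, 0.0827]
eef_rot: [0.001, 0.174, 0.985, -0.0]
force: [2.7, -2.9, -3.5]
finger_gap: 0.0169
```

Run:
```python
from h import *
a,b,o=look();save(b,"t3.png");s=robot.get_state();print(s["tcp_pos"],s["force"],s["finger_gap"])
```

```text
stop_block 0.68 0.91 [ 0.5775 -0.07    0.089 ] gap 0.0008
lever_handle 0.76 0.34 [ 0.64   -0.0494  0.2513] gap 0.1409
mark_tip 0.97 0.72 [ 0.6572 -0.1764  0.0227] gap 0.0023
[0.49000936 0.02239084 0.08272752] [ 2.9823564  -2.94637981 -4.36068343] 0.017244293327542248
```

View pics/t3.png

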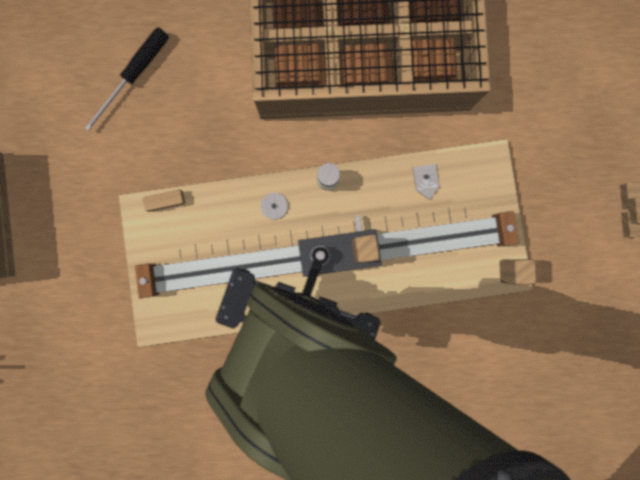

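The lever is open to about 1.05 rad and the stop hasn't moved (pointer at about [222,360]). The stop is now free. Pulling the handle towards -y presses the lever onto its end stop and drags the stop along the rail.

Call:
{"fn": "drive_tool", "kwargs": {"motion": [[-3, -5, 0, 3], [-2, -5, 0, 3], [1, -10, 0, 0], [1, -10, 0, 0], [2, -10, 0, 0], [1, -10, 0, 0], [1, -10, 0, 0], [1, -10, 0, 0], [0, 0, 0, 0], [0, 0, 0, 0]]}}

```text
t: 7.9
tcp_pos: [0.4948, -0.0446, 0.0829]
eef_rot: [0.003, 0.12, 0.993, 0.003]
force: [8.4, 1.5, -10.3]
finger_gap: 0.0173
```

Call:
{"fn": "drive_tool", "kwargs": {"motion": [[2, -10, 0, 0], [1, -10, 0, 0], [1, -10, 0, 0], [1, -10, 0, 0], [0, 0, 0, 0], [0, 0, 0, 0]]}}

```text
t: 8.5
tcp_pos: [0.5001, -0.0844, 0.0829]
eef_rot: [0.003, 0.12, 0.993, 0.003]
force: [8.4, 1.6, -11.1]
finger_gap: 0.0171
```

Run:
```python
from h import *
a,b,o=look();s=robot.get_state();print(s["tcp_pos"],s["force"],s["finger_gap"])
cv2.imwrite("pics/t4.png",np.hstack([cv2.resize(i["pixels"][r:r+150,c:c+200,::-1],(400,300),interpolation=cv2.INTER_CUBIC) for i,r,c in((b,150,330),(a,220,150))]))
```

```text
stop_block 0.73 0.76 [ 0.5887 -0.1671  0.0915] gap 0.0002
mark_tip 0.66 0.97 [ 0.655  -0.1738  0.0224] gap 0.0035
[ 0.50010001 -0.08445817  0.0829445 ] [  9.29930506   1.38950258 -10.1956171 ] 0.016749010944640468
```

View pics/t4.png

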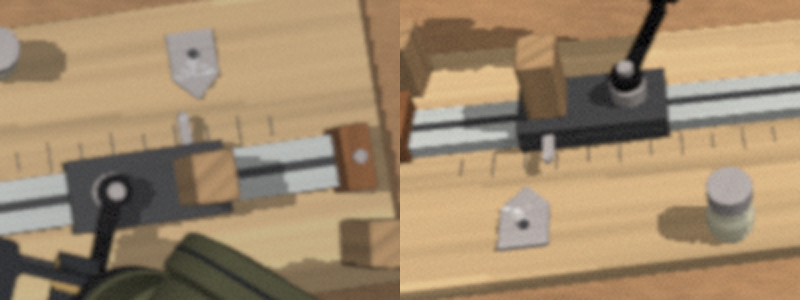

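Run:
```python
from h import *
a=robot.get_image("scene");b=robot.get_image("top")
P,g=tri(a,(299.5,224),b,(207.5,421.5));M,h=tri(a,(314,212.5),b,(199,430.3));print(P,g,M,h)
for d in(6.6,7.4):
    u=np.array([-np.sin(np.radians(d)),np.cos(np.radians(d))]);print((M-P)[:2]@u)
```

```text
[ 0.63962937 -0.16210684  0.03544215] 0.000910082989897521 [ 0.65466553 -0.18028925  0.01859073] 0.0006115373078731712
-0.019790119444740916
-0.019967558092207897
```

The pointer is still about 18 mm short: the networks give 15 to 17 and the direct pixel reading gives 20. The next move covers that.

Call:
{"fn": "drive_tool", "kwargs": {"motion": [[1, -6, 0, 0], [1, -6, 0, 0], [0, -6, 0, 0], [0, 0, 0, 0], [0, 0, 0, 0], [0, 0, 0, 0]]}}

```text
t: 9.6
tcp_pos: [0.5023, -0.1012, 0.083]
eef_rot: [0.003, 0.119, 0.993, 0.004]
force: [9.1, 3.3, -11.4]
finger_gap: 0.0167
```

Run:
```python
from h import *
a,b,o=look();s=robot.get_state();print(s["tcp_pos"],s["force"],s["finger_gap"])
for d in(6.6,7.4):
    u=np.array([-np.sin(np.radians(d)),np.cos(np.radians(d))]);print((o["mark_tip"]-o["stop_block"])[:2]@u)
cv2.imwrite("pics/t5.png",np.hstack([cv2.resize(i["pixels"][r:r+150,c:c+200,::-1],(400,300),interpolation=cv2.INTER_CUBIC) for i,r,c in((b,150,330),(a,220,150))]))
```

```text
stop_block 0.91 0.61 [ 0.5925 -0.1828  0.0934] gap 0.0025
mark_tip 0.75 0.9 [ 0.6546 -0.1785  0.0149] gap 0.0018
[ 0.50231704 -0.10120301  0.08295648] [  9.48108173   3.42511871 -11.09247031] 0.01731735697032227
-0.002941844087896578
-0.003810036459827827
```

View pics/t5.png

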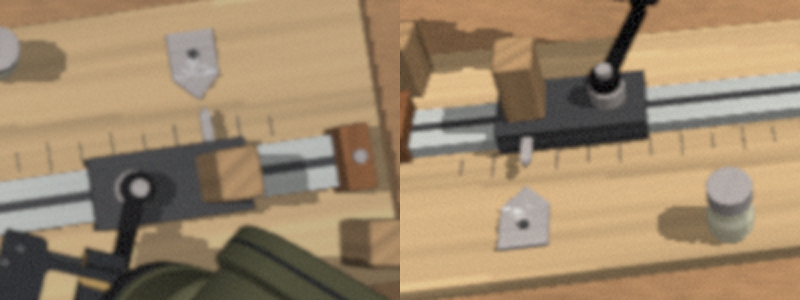

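The pointer is in line within about 4 mm. The crops agree: pointer at about [205,433] and tip at about [199,431] in the top view. Now I'll start swinging the lever back, with a check halfway while the stop is still free.

Call:
{"fn": "drive_tool", "kwargs": {"motion": [[3, 10, 0, -7], [4, 9, 0, -7], [5, 9, 0, -7], [6, 8, 0, -7], [0, 0, 0, 0], [0, 0, 0, 0]]}}

```text
t: 10.6
tcp_pos: [0.5195, -0.0668, 0.0829]
eef_rot: [0.002, 0.356, 0.934, 0.003]
force: [7.6, 0.3, -8.4]
finger_gap: 0.0167
```

```bash
cat > c.py <<'E'
from h import *
a,b,o=look();s=robot.get_state();print(s["tcp_pos"],s["force"],s["finger_gap"])
u=np.array([-np.sin(np.radians(7)),np.cos(np.radians(7))]);M=np.array([.6552,-.1785])
print("dy",(M-o["stop_block"][:2])@u)
v=s["tcp_pos"][:2]-np.array([.5817,-.1218]);print("lever r,ang",np.linalg.norm(v),np.arctan2(-v[0],v[1])-np.radians(7))
E
python3 c.py
```

```text
stop_block 0.95 0.64 [ 0.5902 -0.1852  0.0916] gap 0.0038
mark_tip 0.9 0.96 [ 0.658  -0.1745  0.0255] gap 0.0029
[ 0.51949692 -0.06691551  0.08292244] [ 8.00110681 -0.31508486 -8.2432299 ] 0.01663347160004134
dy -0.0012708647234177127
lever r,ang 0.0829549921339934 0.7256492121671447
```

The stop stayed on the mark and the lever is at about 0.73 rad. I'll carry on to tight, slightly past 0.

Call:
{"fn": "drive_tool", "kwargs": {"motion": [[7, 7, 0, -7], [8, 6, 0, -7], [9, 5, 0, -7], [9, 4, 0, -7], [10, 3, 0, -7], [10, 2, 0, -6], [4, 0, 0, 0], [0, 0, 0, 0], [0, 0, 0, 0]]}}

```text
t: 11.9
tcp_pos: [0.5723, -0.038, 0.0828]
eef_rot: [-0.002, 0.66, 0.752, 0.002]
force: [-0.0, 6.0, -0.1]
finger_gap: 0.0169
```

```bash
python3 c.py
```

```text
mark_tip 0.87 0.7 [ 0.6541 -0.1747  0.0196] gap 0.0003
[ 0.57235088 -0.0379757   0.08279295] [-0.22176114  5.10664392 -0.91155477] 0.017082321363647873Traceback (most recent call last):
  File "c.py", line 4, in <module>
    print("dy",(M-o["stop_block"][:2])@u)
                  ~^^^^^^^^^^^^^^
KeyError: 'stop_block'
```

Call:
{"fn": "drive_tool", "kwargs": {"motion": [[3, 0, 0, 0], [3, 0, 0, 0], [0, 0, 0, 0], [0, 0, 0, 0]]}}

```text
t: 12.7
tcp_pos: [0.5727, -0.038, 0.0825]
eef_rot: [-0.005, 0.659, 0.752, -0.002]
force: [-11.7, 7.1, 9.7]
finger_gap: 0.0172
```

The lever is against its end stop. I'll release it and go up.

Call:
{"fn": "drive_tool", "kwargs": {"motion": [[-6, 0, 0, 0], [0, 0, 0, 0], [0, 0, 0, 0], [0, 0, 0, 0], [0, 0, 0, 0], [0, 0, 0, 0], [0, 0, 0, 0], [0, 0, 0, 0], [0, 0, 0, 0], [0, 0, 0, 0]], "hand": 1}}

```text
t: 13.7
tcp_pos: [0.573, -0.0423, 0.0827]
eef_rot: [0.0, 0.661, 0.75, 0.0]
force: [-0.8, 0.5, 0.2]
finger_gap: 0.0881
```

Call:
{"fn": "drive_tool", "kwargs": {"motion": [[0, 0, 15, 0], [0, 0, 20, 0], [0, 0, 30, 0], [0, 0, 30, 0], [0, 0, 30, 0], [-20, 30, 10, 0], [-20, 30, 0, 0], [-20, 30, 0, 0], [-20, 30, 0, 0], [0, 0, 0, 0]]}}

```text
t: 14.7
tcp_pos: [0.4903, 0.0827, 0.2184]
eef_rot: [-0.001, 0.658, 0.753, 0.001]
force: [0.9, 0.4, -0.1]
finger_gap: 0.0882
```

Call:
{"fn": "drive_tool", "kwargs": {"motion": [[-10, 40, 0, 0], [-10, 40, 0, 0], [0, 40, 0, 0], [0, 40, 0, 0], [0, 0, 0, 0], [0, 0, 0, 0]]}}

```text
t: 15.3
tcp_pos: [0.4731, 0.2379, 0.2176]
eef_rot: [0.0, 0.661, 0.751, -0.0]
force: [0.0, -1.6, -0.3]
finger_gap: 0.0884
```

```bash
python3 c.py
python3 - <<'E'
from h import *
a=robot.get_image("scene");b=robot.get_image("top")
for i,n in((a,"s"),(b,"t")):
    r=robot.tip_of(i,"lever_handle")
    if r: p=at(i,r[0]["position"],.096);v=p[:2]-np.array([.5817,-.1218]);print(n,r[0]["p"],p,"ang",np.arctan2(-v[0],v[1])-np.radians(7))
    r=robot.tip_of(i,"stop_block")
    if r: print(at(i,r[0]["position"],.088))
cv2.imwrite("pics/t6.png",np.hstack([i["pixels"][r:r+240,c:c+320,::-1] for i,r,c in((b,130,220),(a,180,120))]))
E
```

```text
stop_block 0.9 0.77 [ 0.5934 -0.1841  0.0976] gap 0.0026
lever_handle 0.75 0.94 [ 0.5741 -0.0348  0.094 ] gap 0.0057
mark_tip 0.76 0.57 [ 0.6516 -0.1796  0.0096] gap 0.0069
[0.47327212 0.23679654 0.21777889] [ 0.11115547 -0.61100082 -0.07337555] 0.08797427252982373
dy -0.0019743105340345197
lever r,ang 0.3746305997723205 0.17145418349093827
s 0.68 [ 0.56986938 -0.03803888  0.096     ] ang 0.01814113649772972
[ 0.58771073 -0.18529382  0.088     ]
t 0.67 [ 0.57312663 -0.0353153   0.096     ] ang -0.023364207220881686
[ 0.58991124 -0.18215191  0.088     ]
```

View pics/t6.png

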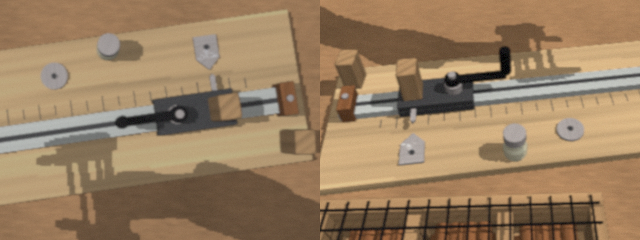

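The picture shows the lever back along the rail. The pointer (left crop, about [82,214]) is in line with the pointed tab's tip (about [68,208]), and the robot is clear of everything. I'll hand it in.

```bash
python3 -c "
from plant import robot
print(robot.sign_off())"
```

```text
the job is handed in; nothing more can be done
None
```

The length stop is set on the pointed marker tab with its clamp lever tight, and I handed the job in after about 15.5 s of the 64 s.

I gripped the lever handle and swung it wide open to about 1.2 rad. I then used it to slide the stop about 115 mm along the rail to the pointed tab. Last, I swung it back onto its end stop, let go and moved the arm away.

**Last checks:**
- **Alignment:** the pointer is about 2 mm from the tip along the rail, against a limit of 15 mm.
- **Lever:** it reads −0.02 to +0.02 rad, against a limit of 0.17.
- **Contact:** the force on the tool was near zero, with the gripper well clear of everything.

**Disagreements:**
- Repeated readings of the mark differed by about 5 mm, and the last one's two camera rays missed each other by 7 mm. I used an average of earlier readings for the mark.
- After the first slide, the distance left read 15 to 20 mm depending on the method, so I moved 18 mm more.
- In one check during closing, the networks did not find the stop block. The final check found it.

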